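# Sort a finished batch of 3D prints

### The job

Sort the five printed parts on the bench into their containers: both gears lying flat with the hub up on the floor of the round tub, both tubes standing on end on the floor of the long tray, and the bracket standing on its foot on the floor of the square bin. Leave the tape roll and the glue bottle among them where they stand.

Things in the scene. Friction and masses are not known exactly. Their poses are not given: they have to be found in the camera images.
- gear_large: Large off-white 3D-printed gear lying flat, hub up: toothed disc 60 mm across and 16 mm thick, with a round hub 26 mm in diameter rising from its middle to 38 mm above the underside; about 50 g. Origin: centre of its underside; z up.
- gear_small: Small off-white 3D-printed gear lying flat, hub up: toothed disc 42 mm across and 14 mm thick, with a round hub 22 mm in diameter rising from its middle to 36 mm above the underside; about 30 g. Origin: centre of its underside; z up.
- tube_tall: Tall off-white 3D-printed plain tube standing on end: 36 mm outside diameter, 24 mm bore, 70 mm high; about 45 g. Origin: centre of its underside; z up.
- tube_short: Short off-white 3D-printed plain tube standing on end: 36 mm outside diameter, 24 mm bore, 38 mm high; about 30 g. Origin: centre of its underside; z up.
- bracket: Off-white 3D-printed bracket standing on its foot: foot plate 50 mm (x) by 40 mm (y) by 8 mm thick, with an upright plate 12 mm thick (x) and 40 mm wide (y), centred 12 mm to the -x side of the foot's middle and rising to 50 mm above the underside; about 50 g. Origin: centre of the foot's underside; z up.
- tape_roll: Bystander: brown roll of tape lying flat among the prints, a ring 58 mm across with a 40 mm hole, 22 mm high, loose. Origin: centre of its underside; z up.
- glue_bottle: Bystander: small glue bottle standing among the prints, 34 mm in diameter, 72 mm high, black cap, loose. Origin: centre of its underside; z up.
- round_tub: Grey plastic round open tub, fixed to the bench: 164 mm outside diameter, wall 4 mm, rim 28 mm above the bench, inner floor 5 mm above the bench. Origin: centre of its underside; z up.
- square_bin: Grey plastic square open bin, fixed to the bench: 140 by 140 mm outside, wall 5 mm, rim 28 mm above the bench, inner floor 5 mm above the bench. Origin: centre of its underside; z up. x and y along its sides.
- long_tray: Grey plastic long open tray, fixed to the bench: 100 mm (x) by 220 mm (y) outside, wall 5 mm, rim 28 mm above the bench, inner floor 5 mm above the bench. Origin: centre of its underside; z up. y along its length.

How it is judged:
By the outcome, as a careful person would: the job done as asked, in the order asked, and still so for the second after the job is handed in, with the robot touching nothing.
It also fails if it takes over 128 s, if anything falls off the work surface, if the arm or the gripper's body presses on something with over 40 N, if the wrist force passes 120 N, or if a joint passes its speed limit or range.

### The arm

A 7-joint arm with a two-finger parallel gripper is mounted at the origin on the work surface. World frame = base frame: x ahead of the robot, y to its left, z up, the work surface at z = 0. Lengths are in m, angles in rad, forces in N, time in s.
With the tool pointing down it reaches from about 0.425 to 0.95 m from the base axis. Payload 16.7 kg.
Tool frame: the origin (TCP) lies midway between the tips of the shut fingers; the grasp point (between the pads) lies 19 mm behind it; z points along the fingers, y is the line along which they close (so a half turn about z gives the same grasp; the last joint's range is limited). The gripper opens to 94 mm and grips with 3 to 60 N. Pads are 16 mm wide; open, the fingers measure 119 mm over their backs; the gripper's body (75 mm by 177 mm) begins 78 mm behind the grasp point.
Start: joints at [-1.409, 0.426, 0.074, 1.606, -0.034, 1.111, -0.067], TCP at [0.206, 0.643, 0.205] pointing down, gripper open.
Joint ranges: [-2.85, 2.85], [-0.5, 2.14], [-1.23, 1.37], [0.21, 2.46], [-1.02, 4.16], [0.16, 2.05], [-2.73, 2.73]. Speed limits (rad/s): [1.89, 1.89, 2.39, 2.39, 3.01, 3.01, 3.01].

### API

Orientations are given as a unit quaternion [x, y, z, w].
In Python, from cell import robot gives the robot as it stands.
- The arm moves only by the tool move_arm, never from a script. Its arguments are lists of equal length, an entry for each row: "slide": the shift along the tool's x, y, z in units of 40 mm (1.0 is 40 mm), a list of three; "turn": the turn, a rotation vector about the tool's x, y, z in units of 5 degrees (1.0 is 5 degrees), a list of three; "gripper": the finger opening in mm, from 0 to 94. In form: {"slide": [[tx, ty, tz], ...], "turn": [[ax, ay, az], ...], "gripper": [gripper, ...]}. A call has 1 to 8 rows; each row shifts and turns the commanded pose from where the row before left it, along the tool's axes as they then stand; what a row does not reach is not made up. A row lasts 1/12 s, in which the tool goes at most 41.7 mm and 7.16 degrees, less where a joint would pass 70% of its speed; a pose out of reach is approached as far as the arm can. A call is refused whole if a number of a shift passes 1 or a number of a turn 1, either way. A call with a gripper value outside its range is refused whole. The fingers move at their own pace and stop on an object; the grip force is fixed at half the most. Time passes only in rows, so rows that do not move let the fingers close. It gives the time, the measured TCP pose, the force, the opening and the grip force at its end, in the units of the state.
- robot.state(): the state, without advancing time (a new reading comes with each control period).
- robot.capture(name): name is "scene" or "top" or "wrist"; returns a dict with "frame" (384x512x3 uint8, red, green, blue), "fx", "fy", "cx", "cy" (pixels), "position" and "rotation" of the camera in the world. Camera axes: x right, y down, z forward; pixel columns grow to the right and rows downward; lengths in m; the calibration is good to about 2 mm. A picture is of the moment at which its call begins. There is no depth.
- robot.close_job(): hands the job in; it is judged then, once.
The state is a dict: "time": time; "qpos": joint angles; "dq": joint speeds; "joint_efforts": joint torques, N m; "eef_pos": TCP position; "eef_rot": TCP orientation; "contact_force": force on the tool from outside, world axes, zero at the start; "ft_torque": the same for the moment, N m; "finger_gap": finger opening in m; "gripper_force": force on a finger pad.
Only numpy, scipy, OpenCV 4.12 (cv2) and the standard library are available. Lean on these libraries where they do the work, as an engineer would, in place of code of your own. Each camera call takes 0.05 s, during which the arm holds its last target. There are 200 camera calls.

## Working session

There is one attempt and no reset: what is moved stays moved. The work goes in short steps, Python scripts to look and compute and a tool call to move; the robot and the scene stay as the last step left them, time stands still between calls to the robot, and variables do not carry over. Pictures are saved under pics/ and viewed, at most 14 in all, crops included, and the job is handed in when it is done.

Besides the shell and the picture viewer there is one more tool, called as name(argument=value, ...) on one line, values as JSON. move_arm: Moves the arm, as the interface text tells. Its arguments: {"type":"object","properties":{"slide":{"type":"array"},"turn":{"type":"array"},"gripper":{"type":"array"}},"required":["slide","turn","gripper"]}

```bash
mkdir -p pics; ls; python3 - <<'E'
from cell import robot
import cv2,pickle
s=robot.state();print({k:s[k] for k in('time','eef_pos','eef_rot','finger_gap','contact_force')})
d={}
for n in('scene','top','wrist'):
    c=robot.capture(n);d[n]=c;cv2.imwrite(f'pics/{n}0.png',c['frame'][:,:,::-1]);print(n,c['fx'],c['fy'],c['cx'],c['cy'],c['position'],c['rotation'])
pickle.dump(d,open('c0.pkl','wb'))
E
```

```text
pics
{'time': 0.0, 'eef_pos': array([0.2063147 , 0.64223781, 0.20479649]), 'eef_rot': array([ 1.54802796e-01,  9.87945189e-01, -6.28011786e-04, -6.44316274e-05]), 'finger_gap': 0.09402903475156206, 'contact_force': array([ 0.76167244, -0.15995498, -0.41334271])}
scene 415.5079735691709 415.5079735691709 251.6199670440982 187.96969266603838 [1.13071905 0.21062453 0.55163468] [ 0.50645958  0.73800348 -0.3613256  -0.26132998]
top 414.25134830242627 414.25134830242627 256.37143557591105 201.95564176472877 [0.40223402 0.00830001 1.05827414] [ 0.71266335 -0.69949705  0.03409786 -0.04064691]
wrist 328.124884891229 328.124884891229 261.0300557192238 194.2034290346244 [0.13041599 0.66656142 0.38485399] [0.80022077 0.58354961 0.08121654 0.11189481]
```

View pics/top0.png

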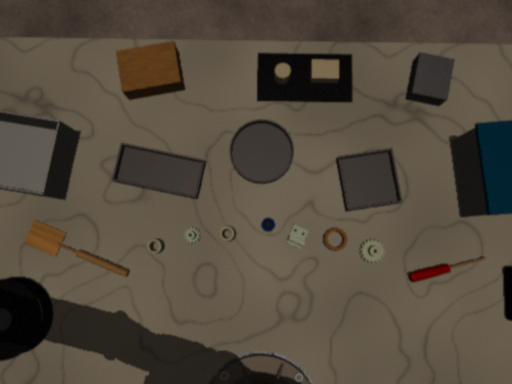

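View pics/scene0.png

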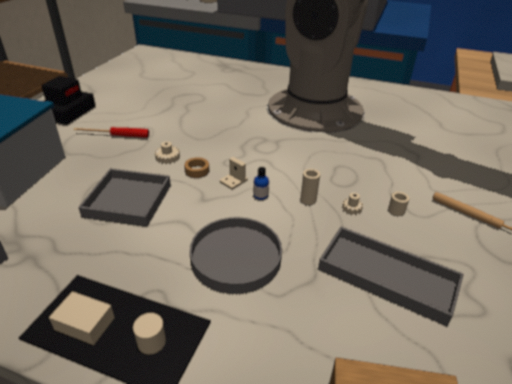

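The top view shows, in pixels: short tube (155,246), small gear (192,235), tall tube (228,233), glue (268,225), bracket (298,236), tape (335,239) and large gear (372,251). The tray is at (160,171), the tub at (262,152) and the bin at (368,180). Next I'll zoom in on both views.

```bash
cat > h.py <<'E'
import numpy as np,cv2
from scipy.spatial.transform import Rotation as R
def ray(c,uv):
    d=np.array([(uv[0]-c['cx'])/c['fx'],(uv[1]-c['cy'])/c['fy'],1.]);return R.from_quat(c['rotation']).apply(d)
def onz(c,uv,z):
    d=ray(c,uv);p=np.array(c['position']);return p+d*(z-p[2])/d[2]
def tri(*cu):
    A=np.zeros((3,3));b=np.zeros(3)
    for c,uv in cu:
        d=ray(c,uv);d/=np.linalg.norm(d);M=np.eye(3)-np.outer(d,d);A+=M;b+=M@c['position']
    return np.linalg.solve(A,b)
def proj(c,P):
    q=R.from_quat(c['rotation']).inv().apply(np.atleast_2d(P)-c['position']);return np.c_[c['fx']*q[:,0]/q[:,2]+c['cx'],c['fy']*q[:,1]/q[:,2]+c['cy']]
def crop(c,x0,y0,x1,y1,k,name,gain=1.5):
    f=cv2.resize(c['frame'][y0:y1,x0:x1,::-1],None,fx=k,fy=k,interpolation=cv2.INTER_CUBIC)
    f=cv2.convertScaleAbs(f,alpha=gain)
    for x in range((x0+9)//10*10,x1,10):cv2.line(f,(int((x-x0+.5)*k),0),(int((x-x0+.5)*k),8 if x%50 else 20),(0,0,255),1)
    for y in range((y0+9)//10*10,y1,10):cv2.line(f,(0,int((y-y0+.5)*k)),(8 if y%50 else 20,int((y-y0+.5)*k)),(0,0,255),1)
    cv2.imwrite('pics/'+name,f)
E
python3 - <<'E'
from h import *
import pickle
d=pickle.load(open('c0.pkl','rb'))
crop(d['top'],105,115,405,275,2.66,'topc.png',2)
crop(d['scene'],80,130,480,330,2,'scenec.png',1.6)
t=d['top']
hsv=cv2.cvtColor(t['frame'],cv2.COLOR_RGB2HSV)
for n,uv,z in [('ts',(155,246),.038),('gs',(192,235),.036),('tt',(228,233),.07),('glue',(268,225),.072),('br',(298,236),.03),('tape',(335,239),.022),('gl',(372,251),.038),('tray',(160,171),.028),('tub',(262,152),.028),('bin',(368,180),.028)]:
    p=onz(t,uv,z);print(n,p.round(3),proj(d['scene'],p).round(0))
E
```

```text
ts [0.397 0.265 0.038] [[398. 194.]]
gs [0.426 0.176 0.036] [[351. 193.]]
tt [0.431 0.085 0.07 ] [[309. 171.]]
glue [ 0.452 -0.01   0.072] [[262. 166.]]
br [ 0.429 -0.086  0.03 ] [[233. 169.]]
tape [ 0.423 -0.178  0.022] [[196. 162.]]
gl [ 0.395 -0.266  0.038] [[168. 142.]]
tray [0.586 0.264 0.028] [[386. 261.]]
tub [0.639 0.007 0.028] [[236. 243.]]
bin [ 0.572 -0.26   0.028] [[128. 188.]]
```

View pics/topc.png

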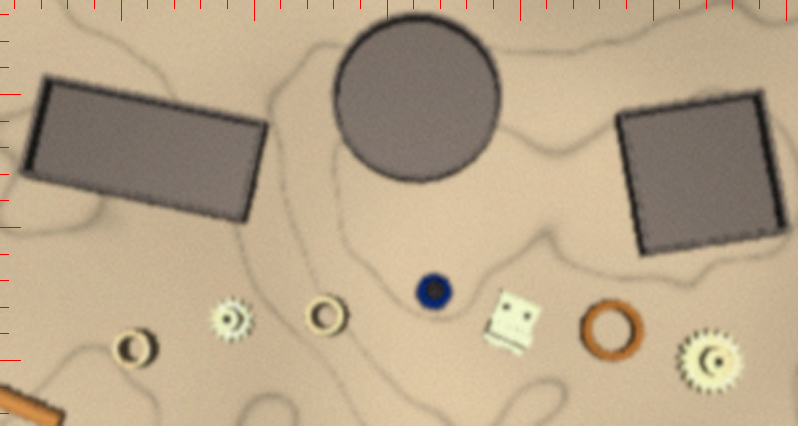

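View pics/scenec.png

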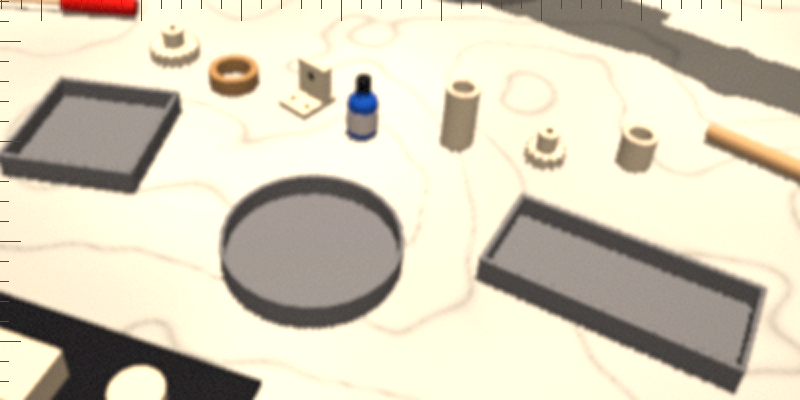

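```bash
cat >> h.py <<'E'
def to(s,p,yaw=None):
    "slides (tool units) from state s to world point p"
    r=R.from_quat(s['eef_rot']);y=r.apply([0,1,0]);print('from',np.round(s['eef_pos'],4),'yaw',round(np.degrees(np.arctan2(y[1],y[0])),1),'slide',(r.inv().apply(np.array(p)-s['eef_pos'])/.04).round(3))
E
python3 - <<'E'
from h import *
import pickle
from cell import robot
d=pickle.load(open('c0.pkl','rb'));t=d['top'];s=d['scene']
T=lambda x,y:(t,(105+(x+.5)/2.66-.5,115+(y+.5)/2.66-.5)); S=lambda x,y:(s,(80+(x+.5)/2-.5,130+(y+.5)/2-.5))
for n,a,b in [('gl',(717,361),(172,29)),('gs',(233,319),(549,131)),('tt',(328,313),(463,89)),('ts',(135,347),(641,135)),
 ('bin near?UL',(617,115),(180,95)),('binUR',(763,92),(135,190)),('binLR',(787,231),(3,172)),('binLL',(641,254),(62,79)),
 ('tub L',(334,98),(403,252)),('tubR',(501,98),(222,242)),
 ('trayUL',(46,78),(738,375)),('trayUR',(268,124),(481,264)),('trayLR',(246,221),(525,197)),('trayLL',(23,175),(765,291))]:
    print(n,tri(T(*a),S(*b)).round(4))
st=robot.state()
for p in [(.45,.2,.2),(.47,-.13,.2)]: to(st,p)
E
```

```text
gl [ 0.3967 -0.2727  0.0321]
gs [0.4265 0.1792 0.0311]
tt [0.4327 0.0876 0.0635]
ts [0.3991 0.2686 0.0321]
bin near?UL [ 0.6033 -0.1533  0.1075]
binUR [ 0.6312 -0.2601  0.0017]
binLR [ 0.5479 -0.4107 -0.1205]
binLL [ 0.5287 -0.2538  0.0435]
tub L [0.6387 0.0899 0.0263]
tubR [ 0.6517 -0.0763 -0.0123]
trayUL [0.6566 0.3677 0.0158]
trayUR [0.6151 0.1544 0.0132]
trayLR [0.5199 0.1731 0.0175]
trayLL [0.561  0.3866 0.0177]
from [0.2064 0.6423 0.205 ] yaw 72.2 slide [-9.181 -8.666  0.133]
from [0.2064 0.6423 0.205 ] yaw 72.2 slide [-12.181 -16.367   0.14 ]
```

Heights come out 32, 31, 64 and 32 mm against 38, 36, 70 and 38 mm, so x and y are plausible. My bin corner pairing was wrong. The wrist camera will refine these, so I'll start moving.

move_arm(slide=[[-0.57,-0.54,0],[-0.57,-0.54,0],[-0.57,-0.54,0],[-0.57,-0.54,0],[-0.57,-0.54,0],[-0.57,-0.54,0],[-0.57,-0.54,0],[-0.57,-0.54,0]], turn=[[0,0,0],[0,0,0],[0,0,0],[0,0,0],[0,0,0],[0,0,0],[0,0,0],[0,0,0]], gripper=[94,94,94,94,94,94,94,94])

```text
time: 0.82
eef_pos: [0.3277, 0.4207, 0.2054]
eef_rot: [0.155, 0.988, -0.0, -0.0]
contact_force: [0.8, 0.5, -0.5]
finger_gap: 0.0942
gripper_force: 0.0
```

move_arm(slide=[[-0.57,-0.54,0],[-0.57,-0.54,0],[-0.57,-0.54,0],[-0.57,-0.54,0],[-0.57,-0.54,0],[-0.57,-0.54,0],[-0.57,-0.54,0],[-0.57,-0.54,0]], turn=[[0,0,0],[0,0,0],[0,0,0],[0,0,0],[0,0,0],[0,0,0],[0,0,0],[0,0,0]], gripper=[94,94,94,94,94,94,94,94])

```text
time: 1.48
eef_pos: [0.4484, 0.2005, 0.2055]
eef_rot: [0.155, 0.988, 0.0, -0.0]
contact_force: [1.0, 1.1, 1.6]
finger_gap: 0.094
gripper_force: 0.0
```

```bash
python3 - <<'E'
from h import *
import pickle
from cell import robot
c=robot.capture('wrist');pickle.dump(c,open('w1.pkl','wb'));cv2.imwrite('pics/w1.png',cv2.convertScaleAbs(cv2.resize(c['frame'][:,:,::-1],(800,600)),alpha=1.6))
st=robot.state();print(st['time'],st['contact_force'])
to(st,(.46,-.13,.2));to(st,(.46,0.,.2))
print(proj(c,[(.3967,-.2727,.038),(.4265,.179,.036),(.4327,.0876,.07),(.399,.2686,.038)])*800/512)
E
```

```text
1.5333 [ 2.52099193 -6.93832407 -1.09744255]
from [0.451  0.1951 0.2057] yaw 71.9 slide [-2.739 -7.656  0.152]
from [0.451  0.1951 0.2057] yaw 71.9 slide [-1.729 -4.567  0.148]
[[-218.09624407  401.92149454]
 [ 368.64730833  255.94310488]
 [ 233.86795174  317.51398025]
 [ 483.54199351  176.15270808]]
```

View pics/w1.png

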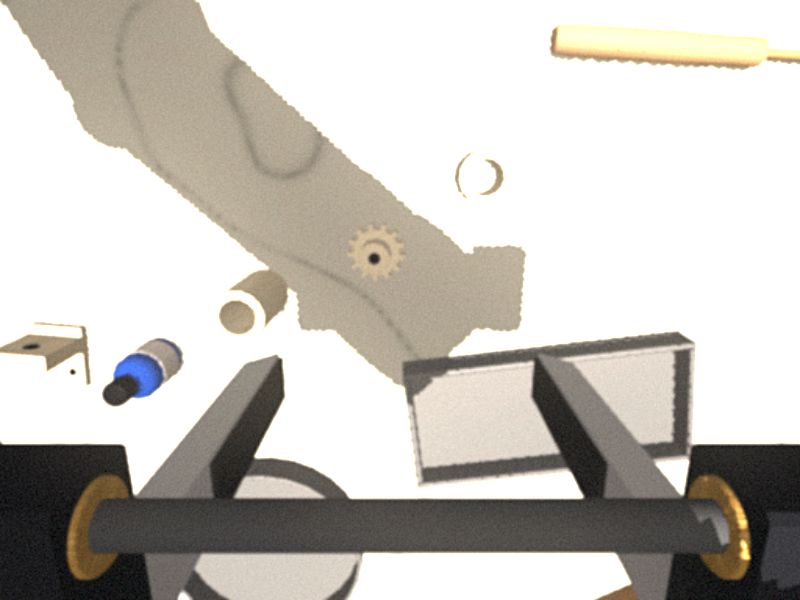

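The wrist view has the small gear hub at (374,258), the tall tube top at (243,309) and the short tube top at (480,176), all close to the predictions. Now a second place.

move_arm(slide=[[-0.34,-0.95,0],[-0.34,-0.95,0],[-0.34,-0.95,0],[-0.34,-0.95,0],[-0.34,-0.95,0],[-0.34,-0.95,0],[-0.34,-0.95,0],[-0.34,-0.95,0]], turn=[[0,0,0],[0,0,0],[0,0,0],[0,0,0],[0,0,0],[0,0,0],[0,0,0],[0,0,0]], gripper=[94,94,94,94,94,94,94,94])

```text
time: 2.2
eef_pos: [0.4582, -0.1224, 0.2057]
eef_rot: [0.155, 0.988, 0.0, 0.0]
contact_force: [1.3, 0.2, -0.3]
finger_gap: 0.0934
gripper_force: 0.0
```

move_arm(slide=[[0,0,0],[0,0,0],[0,0,0],[0,0,0]], turn=[[0,0,0],[0,0,0],[0,0,0],[0,0,0]], gripper=[94,94,94,94])

```text
time: 2.53
eef_pos: [0.4587, -0.1195, 0.2054]
eef_rot: [0.154, 0.988, 0.0, -0.0]
contact_force: [0.7, 0.1, 0.6]
finger_gap: 0.094
gripper_force: 0.0
```

```bash
python3 - <<'E'
from h import *
import pickle
from cell import robot
c=robot.capture('wrist');pickle.dump(c,open('w2.pkl','wb'));cv2.imwrite('pics/w2.png',cv2.convertScaleAbs(cv2.resize(c['frame'][:,:,::-1],(800,600)),alpha=1.4))
st=robot.state();print(st['time'],st['contact_force'])
to(st,(.397,-.272,.2))
print(proj(c,[(.3967,-.2727,.038),(.4265,.179,.036),(.4327,.0876,.07)])*800/512)
E
```

```text
2.5833 [-0.45788752  0.36662731 -0.02932899]
from [ 0.4587 -0.1195  0.2054] yaw 72.3 slide [ 0.311 -4.102  0.134]
[[168.31859105 259.31780953]
 [841.47324697  88.97916344]
 [730.41956632 143.26787122]]
```

View pics/w2.png

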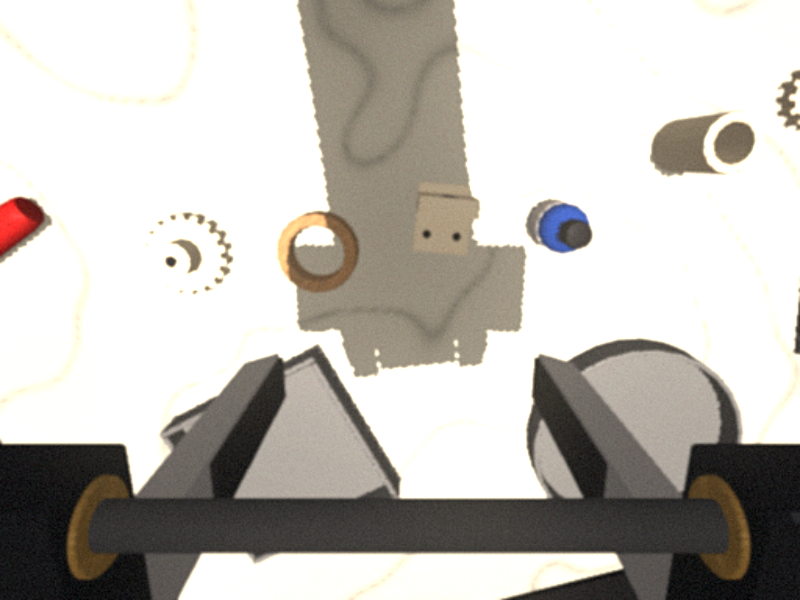

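```bash
python3 - <<'E'
from h import *
import pickle
from cell import robot
d=pickle.load(open('c0.pkl','rb'));t=d['top'];s=d['scene'];w1=pickle.load(open('w1.pkl','rb'));w2=pickle.load(open('w2.pkl','rb'))
T=lambda x,y:(t,(105+(x+.5)/2.66-.5,115+(y+.5)/2.66-.5)); S=lambda x,y:(s,(80+(x+.5)/2-.5,130+(y+.5)/2-.5))
W=lambda w,x,y:(w,((x+.5)*.64-.5,(y+.5)*.64-.5))
for n,z,o in [('gl',.038,[T(717,361),S(172,29),W(w2,171,262)]),('gs',.036,[T(233,319),S(549,131),W(w1,374,258)]),('tt',.07,[T(328,313),S(463,89),W(w1,243,309),W(w2,733,142)]),('ts',.038,[T(135,347),S(641,135),W(w1,480,176)]),('br',.05,[T(505,347),S(316,68),W(w2,447,191)])]:
    p=tri(*o);print(n,'tri',p.round(4),'resid',[ (proj(c,p)[0]-u).round(1).tolist() for c,u in o],'at z',[onz(c,u,z)[:2].round(4).tolist() for c,u in o])
for n,u in [('foot',(413,249)),('foot',(468,254)),('holes',(427,234)),('holes',(456,237))]:print(n,onz(*W(w2,*u),.008).round(4))
for n,u in [('up',(417,196)),('up',(476,199)),('upfar',(420,184)),('upfar',(470,187))]:print(n,onz(*W(w2,*u),.05).round(4))
for n,u in [('trayUL',(46,78)),('trayUR',(268,124)),('trayLR',(246,221)),('trayLL',(23,175)),('binUL',(617,115)),('binUR',(763,92)),('binLR',(787,231)),('binLL',(641,254)),('tubL',(334,98)),('tubR',(501,98))]:
  p=onz(*T(*u),.028);q=proj(s,p)[0];print(n,p[:2].round(4),'scenec',((q-[80,130])*2).round(0))
E
```

```text
gl tri [ 0.3978 -0.2728  0.0333] resid [[0.1, -0.4], [-0.3, -0.2], [0.8, -1.4]] at z [[0.3968, -0.2711], [0.405, -0.2671], [0.3987, -0.2718]]
gs tri [0.4279 0.1799 0.0319] resid [[-1.6, -0.4], [-1.3, 0.1], [-1.8, -0.9]] at z [[0.4269, 0.1752], [0.432, 0.1825], [0.4287, 0.1819]]
tt tri [0.4322 0.0898 0.0634] resid [[-2.0, 0.4], [-0.1, 0.1], [-1.8, 2.6], [-3.4, -0.1]] at z [[0.433, 0.0847], [0.4412, 0.0916], [0.429, 0.0953], [0.4322, 0.089]]
ts tri [0.3988 0.2681 0.0318] resid [[-0.8, 0.2], [-1.6, -0.0], [1.1, 0.0]] at z [[0.3994, 0.2645], [0.4064, 0.2704], [0.398, 0.2663]]
br tri [ 0.4091 -0.0785  0.0329] resid [[0.6, -1.3], [1.4, -0.1], [-1.9, -1.4]] at z [[0.4058, -0.0756], [0.4342, -0.0716], [0.4097, -0.0779]]
foot [ 0.4458 -0.1117  0.008 ]
foot [ 0.4619 -0.0739  0.008 ]
holes [ 0.4384 -0.0985  0.008 ]
holes [ 0.447  -0.0788  0.008 ]
up [ 0.4069 -0.0971  0.05  ]
up [ 0.4202 -0.0616  0.05  ]
upfar [ 0.4003 -0.0931  0.05  ]
upfar [ 0.4118 -0.0632  0.05  ]
trayUL [0.6536 0.3638] scenec [738. 360.]
trayUR [0.6126 0.1497] scenec [475. 248.]
trayLR [0.5194 0.1675] scenec [516. 186.]
trayLL [0.5594 0.3807] scenec [758. 279.]
binUL [ 0.627  -0.1817] scenec [134. 166.]
binUR [ 0.6517 -0.3202] scenec [ -2. 147.]
binLR [ 0.5191 -0.3406] scenec [62. 72.]
binLL [ 0.495  -0.2039] scenec [182.  88.]
tubL [0.6388 0.0876] scenec [397. 249.]
tubR [ 0.6416 -0.0715] scenec [230. 205.]
```

move_arm(slide=[[0.06,-0.815,0],[0.06,-0.815,0],[0.06,-0.815,0],[0.06,-0.815,0],[0.06,-0.815,0],[0,0,0.8],[0,0,0.8],[0,0,0.5]], turn=[[0,0,0],[0,0,0],[0,0,0],[0,0,0],[0,0,0],[0,0,0],[0,0,0],[0,0,0]], gripper=[50,50,50,50,50,50,50,50])

```text
time: 3.25
eef_pos: [0.3969, -0.2713, 0.1193]
eef_rot: [0.154, 0.988, 0.0, -0.001]
contact_force: [0.1, 0.1, 0.2]
finger_gap: 0.0504
gripper_force: 0.0
```

move_arm(slide=[[0,0,0],[0,0,0],[0,0,0]], turn=[[0,0,0],[0,0,0],[0,0,0]], gripper=[50,50,50])

```text
time: 3.5
eef_pos: [0.3981, -0.2721, 0.1226]
eef_rot: [0.154, 0.988, -0.0, 0.0]
contact_force: [-0.2, 0.1, 0.1]
finger_gap: 0.0502
gripper_force: 0.0
```

```bash
python3 - <<'E'
from h import *
import pickle
from cell import robot
c=robot.capture('wrist');pickle.dump(c,open('w3.pkl','wb'));cv2.imwrite('pics/w3.png',cv2.convertScaleAbs(cv2.resize(c['frame'][:,:,::-1],(800,600)),alpha=1.2))
st=robot.state()
to(st,(.398,-.2715,.02))
print(proj(c,[(.398,-.2715,.038),st['eef_pos']])*800/512)
E
```

```text
from [ 0.3984 -0.2722  0.1228] yaw 72.2 slide [0.019 0.014 2.571]
[[409.19476599 310.52179262]
 [408.3649562  376.23982707]]
```

View pics/w3.png

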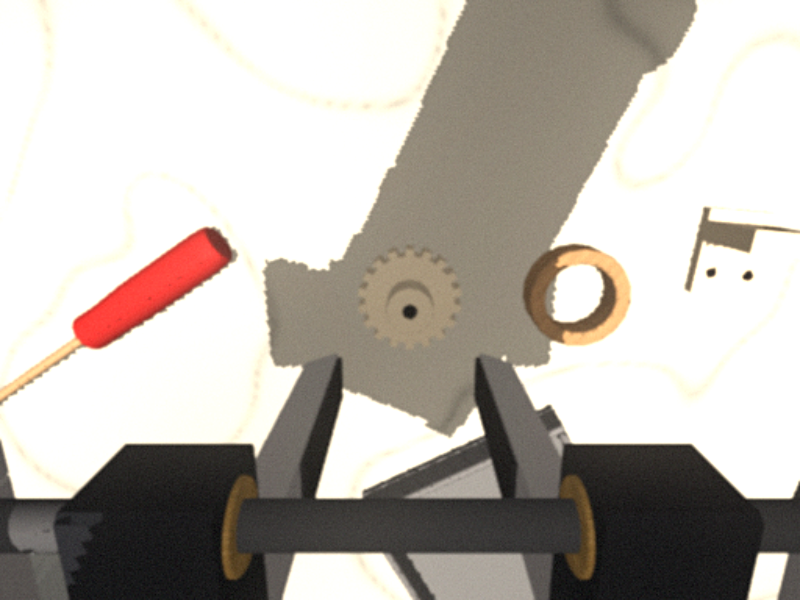

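The gear hub hole is at (410,312) against a prediction of (409,311), so the target is confirmed. I'll go down and grip.

move_arm(slide=[[0,0,0.8],[0,0,0.8],[0,0,0.6],[0,0,0.37],[0,0,0],[0,0,0],[0,0,0],[0,0,0]], turn=[[0,0,0],[0,0,0],[0,0,0],[0,0,0],[0,0,0],[0,0,0],[0,0,0],[0,0,0]], gripper=[50,50,50,50,50,50,15,15])

```text
time: 4.22
eef_pos: [0.3984, -0.2724, 0.0202]
eef_rot: [0.155, 0.988, -0.0, 0.001]
contact_force: [0.1, -0.4, -0.4]
finger_gap: 0.04
gripper_force: 0.0
```

move_arm(slide=[[0,0,0],[0,0,0],[0,0,0],[0,0,0],[0,0,0],[0,0,0],[0,0,0],[0,0,-0.3]], turn=[[0,0,0],[0,0,0],[0,0,0],[0,0,0],[0,0,0],[0,0,0],[0,0,0],[0,0,0]], gripper=[15,15,15,15,15,15,15,15])

```text
time: 4.88
eef_pos: [0.3968, -0.2718, 0.0301]
eef_rot: [0.155, 0.988, 0.0, -0.001]
contact_force: [-0.5, 0.4, -0.2]
finger_gap: 0.0255
gripper_force: 30.0
```

```bash
python3 - <<'E'
from h import *
from cell import robot
st=robot.state();print(st['finger_gap'],st['gripper_force'])
to(st,(.637,-.028,.13));to(st,(.397,-.272,.13))
E
```

```text
0.02547819767459823 29.99987483024597
from [ 0.3968 -0.2718  0.0301] yaw 72.2 slide [-3.851  7.639 -2.502]
from [ 0.3968 -0.2718  0.0301] yaw 72.2 slide [-0.003 -0.004 -2.496]
```

move_arm(slide=[[0,0,-0.8],[0,0,-0.9],[0,0,-0.8],[-0.43,0.855,0],[-0.43,0.855,0],[-0.43,0.855,0],[-0.43,0.855,0],[-0.43,0.855,0]], turn=[[0,0,0],[0,0,0],[0,0,0],[0,0,0],[0,0,0],[0,0,0],[0,0,0],[0,0,0]], gripper=[15,15,15,15,15,15,15,15])

```text
time: 5.55
eef_pos: [0.5325, -0.1341, 0.1318]
eef_rot: [0.155, 0.988, 0.0, 0.0]
contact_force: [1.3, -0.7, 0.5]
finger_gap: 0.0253
gripper_force: 30.0
```

move_arm(slide=[[-0.43,0.855,0],[-0.43,0.855,0],[-0.43,0.855,0],[-0.43,0.855,0],[0,0,0],[0,0,0],[0,0,0]], turn=[[0,0,0],[0,0,0],[0,0,0],[0,0,0],[0,0,0],[0,0,0],[0,0,0]], gripper=[15,15,15,15,15,15,15])

```text
time: 6.13
eef_pos: [0.6384, -0.027, 0.1311]
eef_rot: [0.155, 0.988, -0.0, -0.0]
contact_force: [0.1, -0.5, -0.2]
finger_gap: 0.0255
gripper_force: 30.0
```

```bash
python3 - <<'E'
from h import *
import pickle
from cell import robot
c=robot.capture('wrist');pickle.dump(c,open('w4.pkl','wb'));cv2.imwrite('pics/w4.png',cv2.convertScaleAbs(cv2.resize(c['frame'][:,:,::-1],(800,600)),alpha=1.2))
st=robot.state();print(st['finger_gap'])
to(st,(.639,-.026,.027))
a=np.linspace(0,2*np.pi,9)[:-1]
print((proj(c,np.c_[.64+.082*np.cos(a),.008+.082*np.sin(a),a*0+.028])*800/512).round(0).tolist())
E
```

```text
0.025322536988253028
from [ 0.6383 -0.0276  0.1312] yaw 72.1 slide [-0.005  0.045  2.605]
[[505.0, 410.0], [590.0, 348.0], [610.0, 242.0], [543.0, 153.0], [425.0, 142.0], [337.0, 220.0], [332.0, 328.0], [402.0, 403.0]]
```

View pics/w4.png

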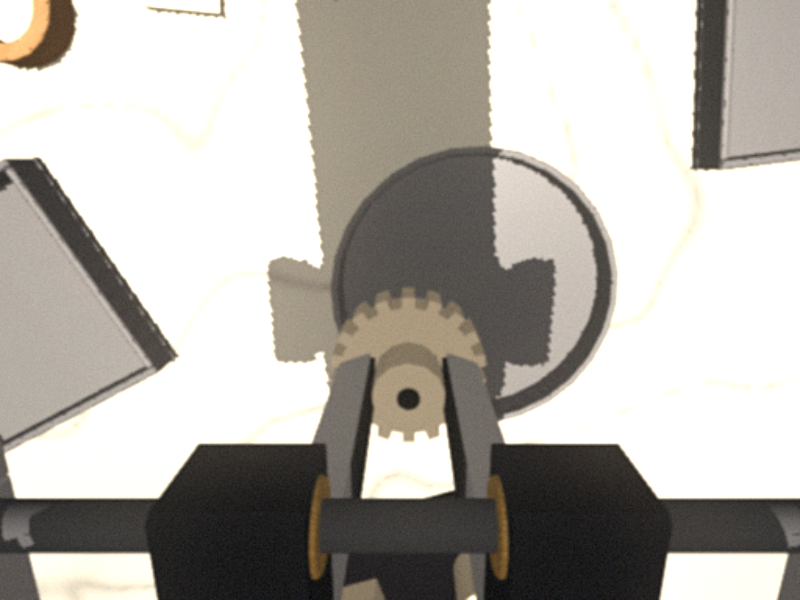

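The gear hangs level and the tub rim spans about (333–615, 148–417). That puts the tub centre near (.643,.011). Lowering.

move_arm(slide=[[-0.1,0.1,0.8],[0,0,0.8],[0,0,0.6],[0,0,0.3],[0,0,0.12],[0,0,0],[0,0,0],[0,0,0]], turn=[[0,0,0],[0,0,0],[0,0,0],[0,0,0],[0,0,0],[0,0,0],[0,0,0],[0,0,0]], gripper=[15,15,15,15,15,15,15,15])

```text
time: 6.85
eef_pos: [0.6448, -0.0242, 0.0275]
eef_rot: [0.155, 0.988, 0.0, 0.001]
contact_force: [-0.3, 0.0, -0.8]
finger_gap: 0.0252
gripper_force: 30.0
```

move_arm(slide=[[0,0,0],[0,0,0],[0,0,0],[0,0,0],[0,0,-0.2],[0,0,-0.5],[0,0,-0.8],[0,0,-0.9]], turn=[[0,0,0],[0,0,0],[0,0,0],[0,0,0],[0,0,0],[0,0,0],[0,0,0],[0,0,0]], gripper=[45,45,45,45,45,45,45,45])

```text
time: 7.52
eef_pos: [0.6429, -0.0241, 0.1223]
eef_rot: [0.155, 0.988, -0.001, -0.001]
contact_force: [1.0, 0.0, 0.4]
finger_gap: 0.0448
gripper_force: 0.0
```

```bash
python3 - <<'E'
from h import *
from cell import robot
st=robot.state();print(st['finger_gap'])
to(st,(.428,.1805,.12))
E
```

```text
0.04483339719919971
from [ 0.6429 -0.0241  0.1223] yaw 72.2 slide [6.68  3.226 0.069]
```

move_arm(slide=[[0.835,0.4,0],[0.835,0.4,0],[0.835,0.4,0],[0.835,0.4,0],[0.835,0.4,0],[0.835,0.4,0],[0.835,0.4,0],[0.835,0.4,0]], turn=[[0,0,0],[0,0,0],[0,0,0],[0,0,0],[0,0,0],[0,0,0],[0,0,0],[0,0,0]], gripper=[45,45,45,45,45,45,45,45])

```text
time: 8.18
eef_pos: [0.4273, 0.1805, 0.1224]
eef_rot: [0.155, 0.988, 0.0, 0.0]
contact_force: [0.3, 0.8, -0.1]
finger_gap: 0.0453
gripper_force: 0.0
```

move_arm(slide=[[0,0,0],[0,0,0],[0,0,0],[0,0,0]], turn=[[0,0,0],[0,0,0],[0,0,0],[0,0,0]], gripper=[45,45,45,45])

```text
time: 8.52
eef_pos: [0.4295, 0.1789, 0.1222]
eef_rot: [0.156, 0.988, 0.0, 0.0]
contact_force: [-0.4, -1.3, 0.0]
finger_gap: 0.0452
gripper_force: 0.0
```

```bash
python3 - <<'E'
from h import *
import pickle
from cell import robot
c=robot.capture('wrist');pickle.dump(c,open('w5.pkl','wb'));cv2.imwrite('pics/w5.png',cv2.convertScaleAbs(cv2.resize(c['frame'][:,:,::-1],(800,600)),alpha=1.2))
st=robot.state()
to(st,(.428,.1805,.018))
print(proj(c,[(.428,.1805,.036),(.398,.266,.038),(.432,.089,.07)])*800/512)
E
```

```text
from [0.4296 0.1786 0.1221] yaw 72.1 slide [0.053 0.032 2.602]
[[410.08749506 306.79687773]
 [552.28255175 204.27322093]
 [236.59996873 388.15818181]]
```

View pics/w5.png

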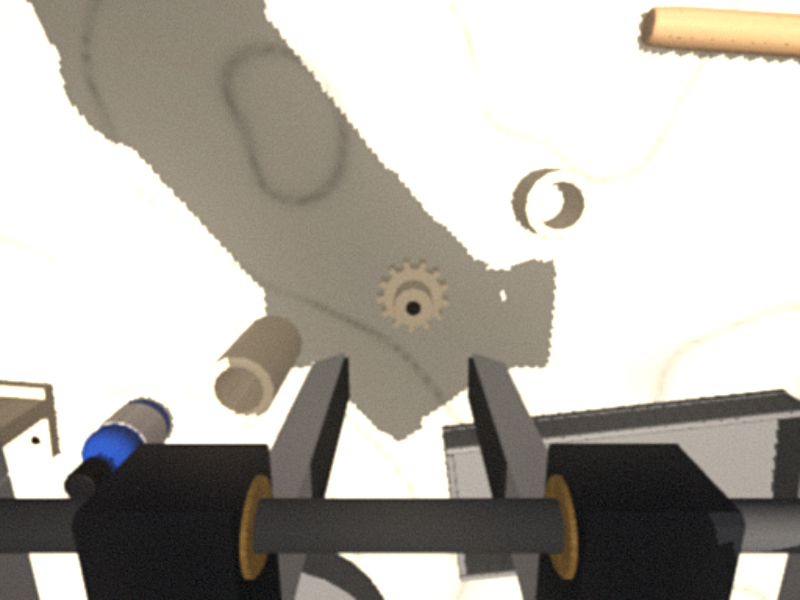

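The small gear hub is at (413,308), about 1.5 mm off my estimate. The short tube top is at (555,202) and the tall tube top at (241,386). Gripping.

move_arm(slide=[[0.04,0.07,0.8],[0,0,0.8],[0,0,0.6],[0,0,0.4],[0,0,0],[0,0,0],[0,0,0],[0,0,0]], turn=[[0,0,0],[0,0,0],[0,0,0],[0,0,0],[0,0,0],[0,0,0],[0,0,0],[0,0,0]], gripper=[45,45,45,45,45,45,45,10])

```text
time: 9.23
eef_pos: [0.4289, 0.1829, 0.019]
eef_rot: [0.155, 0.988, 0.001, 0.001]
contact_force: [0.2, -0.7, -0.3]
finger_gap: 0.041
gripper_force: 0.0
```

move_arm(slide=[[0,0,0],[0,0,0],[0,0,0],[0,0,0],[0,0,0],[0,0,-0.5],[0,0,-0.9],[0,0,-0.9]], turn=[[0,0,0],[0,0,0],[0,0,0],[0,0,0],[0,0,0],[0,0,0],[0,0,0],[0,0,0]], gripper=[10,10,10,10,10,10,10,10])

```text
time: 9.9
eef_pos: [0.4273, 0.1818, 0.1104]
eef_rot: [0.155, 0.988, -0.001, -0.001]
contact_force: [0.6, 1.8, -0.6]
finger_gap: 0.0211
gripper_force: 30.0
```

```bash
python3 - <<'E'
from h import *
from cell import robot
st=robot.state();print(st['finger_gap'],st['gripper_force'])
to(st,(.643,.046,.12))
E
```

```text
0.021050754336047015 30.000135898590088
from [0.4273 0.1818 0.1104] yaw 72.2 slide [-6.173 -1.579 -0.241]
```

move_arm(slide=[[-0.88,-0.225,0],[-0.88,-0.225,0],[-0.88,-0.225,0],[-0.88,-0.225,0],[-0.88,-0.225,0],[-0.88,-0.225,0],[-0.88,-0.225,0],[0,0,0]], turn=[[0,0,0],[0,0,0],[0,0,0],[0,0,0],[0,0,0],[0,0,0],[0,0,0],[0,0,0]], gripper=[10,10,10,10,10,10,10,10])

```text
time: 10.57
eef_pos: [0.6476, 0.0424, 0.1101]
eef_rot: [0.157, 0.988, -0.001, 0.002]
contact_force: [-1.7, -0.6, -0.0]
finger_gap: 0.0212
gripper_force: 30.0
```

move_arm(slide=[[0,0,0],[0,0,0],[0,0,0]], turn=[[0,0,0],[0,0,0],[0,0,0]], gripper=[10,10,10])

```text
time: 10.82
eef_pos: [0.6425, 0.0484, 0.1098]
eef_rot: [0.154, 0.988, 0.0, -0.0]
contact_force: [-0.7, 0.7, -0.4]
finger_gap: 0.0213
gripper_force: 30.0
```

```bash
python3 - <<'E'
from h import *
from cell import robot
st=robot.state();print(st['finger_gap'],st['gripper_force'])
to(st,(.643,.046,.0255))
E
```

```text
0.02133213017322667 29.99994546175003
from [0.6425 0.0484 0.1098] yaw 72.2 slide [-0.033 -0.055  2.107]
```

move_arm(slide=[[-0.03,-0.05,0.8],[0,0,0.7],[0,0,0.4],[0,0,0.2],[0,0,0.02],[0,0,0],[0,0,0],[0,0,0]], turn=[[0,0,0],[0,0,0],[0,0,0],[0,0,0],[0,0,0],[0,0,0],[0,0,0],[0,0,0]], gripper=[10,10,10,10,10,10,10,10])

```text
time: 11.48
eef_pos: [0.6445, 0.0455, 0.0264]
eef_rot: [0.155, 0.988, 0.0, 0.001]
contact_force: [0.3, 0.8, 0.6]
finger_gap: 0.0214
gripper_force: 30.0
```

move_arm(slide=[[0,0,0],[0,0,0],[0,0,0],[0,0,-0.2],[0,0,-0.5],[0,0,-0.8],[0,0,-0.9],[0,0,-0.5]], turn=[[0,0,0],[0,0,0],[0,0,0],[0,0,0],[0,0,0],[0,0,0],[0,0,0],[0,0,0]], gripper=[38,38,38,38,38,38,60,60])

```text
time: 12.15
eef_pos: [0.6449, 0.0446, 0.1451]
eef_rot: [0.155, 0.988, 0.0, 0.001]
contact_force: [1.1, 0.5, 0.5]
finger_gap: 0.048
gripper_force: 0.0
```

```bash
python3 - <<'E'
from h import *
from cell import robot
st=robot.state();print(st['finger_gap'],st['gripper_force'])
to(st,(.4315,.091,.14))
c=robot.capture('top');crop(c,205,110,315,260,4,'t6.png',2)
E
```

```text
0.048027087313408656 0.0
from [0.6449 0.0446 0.1451] yaw 72.1 slide [ 5.433 -0.533  0.113]
```

View pics/t6.png

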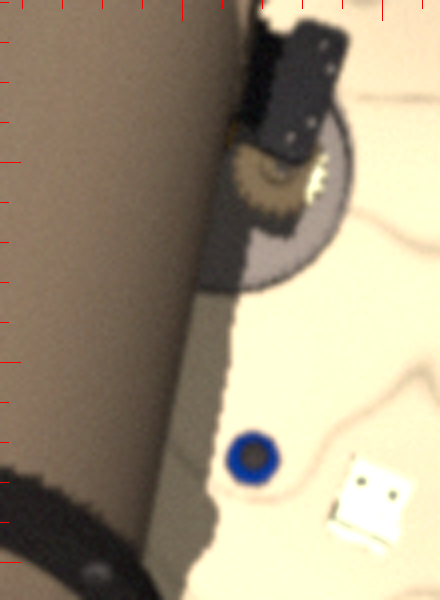

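The large gear lies flat in the tub at about (280,165). Next is the tall tube.

move_arm(slide=[[0.905,-0.09,0],[0.905,-0.09,0],[0.905,-0.09,0],[0.905,-0.09,0],[0.905,-0.09,0],[0.9,-0.08,0],[0,0,0],[0,0,0]], turn=[[0,0,0],[0,0,0],[0,0,0],[0,0,0],[0,0,0],[0,0,0],[0,0,0],[0,0,0]], gripper=[64,64,64,64,64,64,64,64])

```text
time: 12.87
eef_pos: [0.4296, 0.0924, 0.1416]
eef_rot: [0.154, 0.988, 0.001, -0.0]
contact_force: [0.7, -0.3, -0.1]
finger_gap: 0.0639
gripper_force: 0.0
```

move_arm(slide=[[0,0,0],[0,0,0]], turn=[[0,0,0],[0,0,0]], gripper=[64,64])

```text
time: 13.03
eef_pos: [0.4318, 0.0912, 0.1414]
eef_rot: [0.155, 0.988, -0.0, 0.0]
contact_force: [0.1, -0.3, 0.2]
finger_gap: 0.0641
gripper_force: 0.0
```

```bash
python3 - <<'E'
from h import *
import pickle
from cell import robot
st=robot.state();print(st['finger_gap'])
to(st,(.4315,.091,.035))
c=robot.capture('wrist');pickle.dump(c,open('w7.pkl','wb'));cv2.imwrite('pics/w7.png',cv2.convertScaleAbs(cv2.resize(c['frame'][:,:,::-1],(800,600)),alpha=1.2))
print(proj(c,[(.4315,.091,.07)])*800/512)
E
```

```text
0.06414009621021093
from [0.4318 0.0912 0.1414] yaw 72.2 slide [ 0.008 -0.007  2.66 ]
[[407.5825138  317.99122633]]
```

View pics/w7.png

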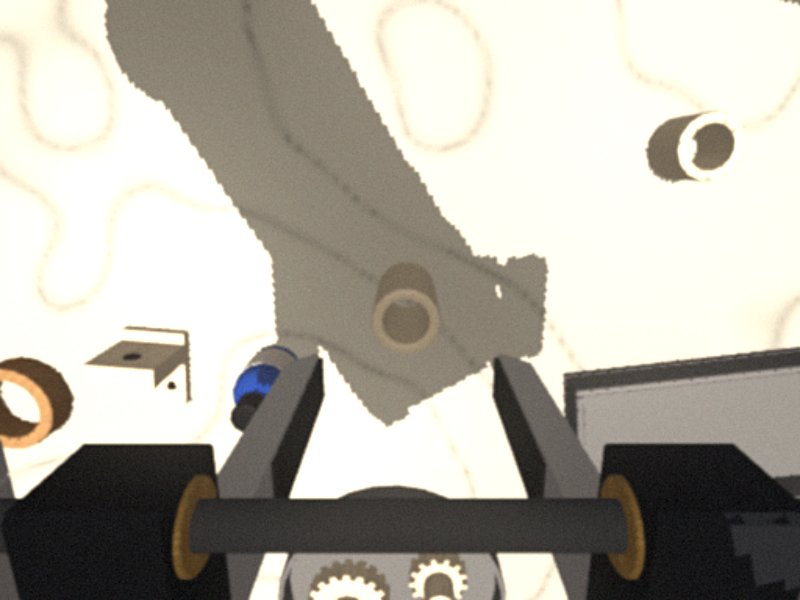

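The tube top is at (405,320) against a prediction of (408,318), which is good. Both gears show flat in the tub at the bottom of the picture. Gripping.

move_arm(slide=[[0,-0.03,0.8],[0,0,0.8],[0,0,0.7],[0,0,0.36],[0,0,0],[0,0,0],[0,0,0],[0,0,0]], turn=[[0,0,0],[0,0,0],[0,0,0],[0,0,0],[0,0,0],[0,0,0],[0,0,0],[0,0,0]], gripper=[64,64,64,64,64,64,64,20])

```text
time: 13.75
eef_pos: [0.4313, 0.0904, 0.0357]
eef_rot: [0.155, 0.988, 0.001, 0.001]
contact_force: [-0.3, 0.1, -0.9]
finger_gap: 0.0604
gripper_force: 0.0
```

move_arm(slide=[[0,0,0],[0,0,0],[0,0,0],[0,0,0],[0,0,0],[0,0,-0.5],[0,0,-0.9],[0,0,-0.9]], turn=[[0,0,0],[0,0,0],[0,0,0],[0,0,0],[0,0,0],[0,0,0],[0,0,0],[0,0,0]], gripper=[20,20,20,20,20,20,20,20])

```text
time: 14.42
eef_pos: [0.4295, 0.0891, 0.1271]
eef_rot: [0.155, 0.988, -0.002, -0.001]
contact_force: [0.3, 0.6, -0.3]
finger_gap: 0.0342
gripper_force: 29.9
```

```bash
python3 - <<'E'
from h import *
from cell import robot
st=robot.state();print(st['finger_gap'],st['gripper_force'])
to(st,(.576,.215,.13));to(st,(.596,.315,.13))
E
```

```text
0.03421195821423459 29.90252441726625
from [0.4295 0.0891 0.1271] yaw 72.1 slide [-2.518  4.12  -0.09 ]
from [0.4295 0.0891 0.1271] yaw 72.1 slide [-2.227  6.653 -0.098]
```

move_arm(slide=[[-0.32,0.95,0],[-0.32,0.95,0],[-0.32,0.95,0],[-0.32,0.95,0],[-0.32,0.95,0],[-0.32,0.95,0],[-0.32,0.95,0],[0,0,0]], turn=[[0,0,0],[0,0,0],[0,0,0],[0,0,0],[0,0,0],[0,0,0],[0,0,0],[0,0,0]], gripper=[20,20,20,20,20,20,20,20])

```text
time: 15.08
eef_pos: [0.599, 0.3231, 0.1254]
eef_rot: [0.152, 0.988, 0.0, 0.0]
contact_force: [-1.6, 0.1, -0.0]
finger_gap: 0.0341
gripper_force: 29.9
```

move_arm(slide=[[0,0,0],[0,0,0],[0,0,0],[0,0,0]], turn=[[0,0,0],[0,0,0],[0,0,0],[0,0,0]], gripper=[20,20,20,20])

```text
time: 15.42
eef_pos: [0.5968, 0.3151, 0.127]
eef_rot: [0.155, 0.988, 0.0, -0.0]
contact_force: [-0.1, 0.7, -0.7]
finger_gap: 0.0345
gripper_force: 29.9
```

```bash
python3 - <<'E'
from h import *
import pickle
from cell import robot
st=robot.state();print(st['finger_gap'],st['gripper_force'],st['eef_rot'])
to(st,(.596,.315,.042))
c=robot.capture('wrist');pickle.dump(c,open('w8.pkl','wb'));cv2.imwrite('pics/w8.png',cv2.convertScaleAbs(cv2.resize(c['frame'][:,:,::-1],(800,600)),alpha=1.2))
print((proj(c,[(.6536,.3638,.028),(.6126,.1497,.028),(.5194,.1675,.028),(.5594,.3807,.028)])*800/512).round(0))
E
```

```text
0.03454447801268138 29.90210755728185 [ 1.55345535e-01  9.87860187e-01  8.55079081e-05 -9.42325912e-05]
from [0.5968 0.3151 0.127 ] yaw 72.1 slide [ 0.017 -0.008  2.126]
[[517. 368.]
 [154. 409.]
 [110. 254.]
 [503. 204.]]
```

View pics/w8.png

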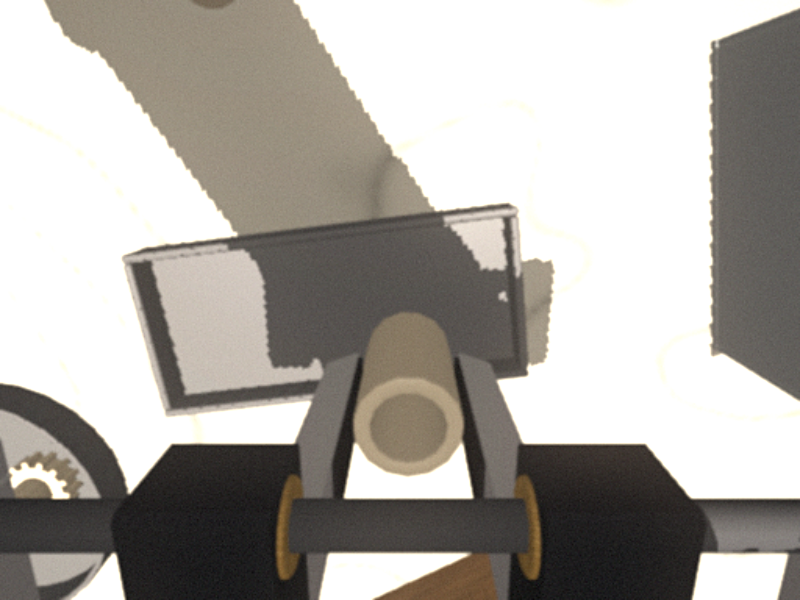

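The tray corners show at (525,374), (168,413), (125,257) and (517,207). The tray is therefore about 6 mm further in +y than assumed. I'll correct for that and lower.

move_arm(slide=[[0,0.15,0.8],[0,0,0.7],[0,0,0.4],[0,0,0.2],[0,0,0.03],[0,0,0],[0,0,0],[0,0,0]], turn=[[0,0,0],[0,0,0],[0,0,0],[0,0,0],[0,0,0],[0,0,0],[0,0,0],[0,0,0]], gripper=[20,20,20,20,20,20,20,20])

```text
time: 16.13
eef_pos: [0.5995, 0.322, 0.0428]
eef_rot: [0.155, 0.988, 0.001, 0.001]
contact_force: [-0.5, 0.6, -0.3]
finger_gap: 0.034
gripper_force: 29.9
```

move_arm(slide=[[0,0,0],[0,0,0],[0,0,0],[0,0,0],[0,0,-0.3],[0,0,-0.8],[0,0,-0.9],[0,0,-0.5]], turn=[[0,0,0],[0,0,0],[0,0,0],[0,0,0],[0,0,0],[0,0,0],[0,0,0],[0,0,0]], gripper=[54,54,54,54,54,54,54,54])

```text
time: 16.8
eef_pos: [0.6001, 0.3217, 0.1458]
eef_rot: [0.155, 0.988, 0.001, 0.001]
contact_force: [0.8, 0.1, 0.9]
finger_gap: 0.0541
gripper_force: 0.0
```

```bash
python3 - <<'E'
from h import *
import pickle
from cell import robot
st=robot.state();print(st['finger_gap'],st['gripper_force'])
w2=pickle.load(open('w5.pkl','rb'));w7=pickle.load(open('w7.pkl','rb'))
W=lambda w,x,y:(w,((x+.5)*.64-.5,(y+.5)*.64-.5))
print(tri(W(w2,555,202),W(w7,709,146)),onz(*W(w2,555,202),.038),onz(*W(w7,709,146),.038))
to(st,(.398,.268,.13))
E
```

```text
0.0540631520604908 0.0
[0.39758561 0.26675739 0.04127274] [0.39713436 0.26747457 0.038     ] [0.39907562 0.26865901 0.038     ]
from [0.6001 0.3217 0.1458] yaw 72.1 slide [ 4.399 -2.828  0.38 ]
```

Two wrist views agree on the short tube at (.398,.268) with the top at 41 mm.

move_arm(slide=[[0.733,-0.47,0],[0.733,-0.47,0],[0.733,-0.47,0],[0.733,-0.47,0],[0.733,-0.47,0],[0.733,-0.47,0],[0,0,0],[0,0,0]], turn=[[0,0,0],[0,0,0],[0,0,0],[0,0,0],[0,0,0],[0,0,0],[0,0,0],[0,0,0]], gripper=[64,64,64,64,64,64,64,64])

```text
time: 17.47
eef_pos: [0.3956, 0.2685, 0.1424]
eef_rot: [0.154, 0.988, 0.001, -0.001]
contact_force: [0.8, 0.2, 1.0]
finger_gap: 0.0639
gripper_force: 0.0
```

move_arm(slide=[[0,0,0],[0,0,0],[0,0,0]], turn=[[0,0,0],[0,0,0],[0,0,0]], gripper=[64,64,64])

```text
time: 17.72
eef_pos: [0.3979, 0.2682, 0.1416]
eef_rot: [0.155, 0.988, -0.0, 0.0]
contact_force: [-0.2, -0.0, -0.6]
finger_gap: 0.064
gripper_force: 0.0
```

```bash
python3 - <<'E'
from h import *
from cell import robot
st=robot.state();print(st['finger_gap'])
to(st,(.398,.268,.010))
E
```

```text
0.06403492084706691
from [0.3979 0.2682 0.1416] yaw 72.1 slide [-1.000e-03 -5.000e-03  3.291e+00]
```

move_arm(slide=[[0,0,0.9],[0,0,0.9],[0,0,0.8],[0,0,0.5],[0,0,0.19],[0,0,0],[0,0,0],[0,0,0]], turn=[[0,0,0],[0,0,0],[0,0,0],[0,0,0],[0,0,0],[0,0,0],[0,0,0],[0,0,0]], gripper=[64,64,64,64,64,64,64,64])

```text
time: 18.38
eef_pos: [0.3979, 0.2686, 0.011]
eef_rot: [0.155, 0.988, 0.001, 0.0]
contact_force: [0.1, 0.5, 0.1]
finger_gap: 0.0641
gripper_force: 0.0
```

move_arm(slide=[[0,0,0],[0,0,0],[0,0,0],[0,0,0],[0,0,0],[0,0,0],[0,0,-0.5],[0,0,-0.9]], turn=[[0,0,0],[0,0,0],[0,0,0],[0,0,0],[0,0,0],[0,0,0],[0,0,0],[0,0,0]], gripper=[20,20,20,20,20,20,20,20])

```text
time: 19.05
eef_pos: [0.3955, 0.2667, 0.0643]
eef_rot: [0.155, 0.988, -0.002, -0.001]
contact_force: [-0.4, -0.1, -0.3]
finger_gap: 0.035
gripper_force: 30.0
```

```bash
python3 - <<'E'
from h import *
from cell import robot
st=robot.state();print(st['finger_gap'],st['gripper_force'])
to(st,(.579,.220,.1))
E
```

```text
0.034988889298075164 30.00001254491508
from [0.3955 0.2667 0.0643] yaw 72.2 slide [-4.724  0.288 -0.902]
```

move_arm(slide=[[0,0,-0.9],[-0.945,0.058,0],[-0.945,0.058,0],[-0.945,0.058,0],[-0.945,0.058,0],[-0.945,0.058,0],[0,0,0],[0,0,0]], turn=[[0,0,0],[0,0,0],[0,0,0],[0,0,0],[0,0,0],[0,0,0],[0,0,0],[0,0,0]], gripper=[20,20,20,20,20,20,20,20])

```text
time: 19.72
eef_pos: [0.5818, 0.2197, 0.1014]
eef_rot: [0.156, 0.988, -0.001, 0.0]
contact_force: [0.0, 0.0, -1.0]
finger_gap: 0.0354
gripper_force: 30.0
```

move_arm(slide=[[0,0,0],[0,0,0],[0,0,0]], turn=[[0,0,0],[0,0,0],[0,0,0]], gripper=[20,20,20])

```text
time: 19.97
eef_pos: [0.5793, 0.2223, 0.1019]
eef_rot: [0.154, 0.988, 0.0, -0.0]
contact_force: [0.3, 0.3, -0.6]
finger_gap: 0.0351
gripper_force: 30.0
```

```bash
python3 - <<'E'
from h import *
from cell import robot
st=robot.state();print(st['finger_gap'],st['gripper_force'])
to(st,(.579,.220,.0172))
E
```

```text
0.03510024240516082 29.999755192548037
from [0.5793 0.2223 0.1019] yaw 72.3 slide [-0.011 -0.057  2.118]
```

move_arm(slide=[[0,-0.04,0.8],[0,0,0.7],[0,0,0.4],[0,0,0.2],[0,0,0.02],[0,0,0],[0,0,0],[0,0,0]], turn=[[0,0,0],[0,0,0],[0,0,0],[0,0,0],[0,0,0],[0,0,0],[0,0,0],[0,0,0]], gripper=[20,20,20,20,20,20,20,20])

```text
time: 20.63
eef_pos: [0.5804, 0.2203, 0.0183]
eef_rot: [0.155, 0.988, 0.001, 0.001]
contact_force: [0.3, -0.0, -0.7]
finger_gap: 0.0351
gripper_force: 30.0
```

move_arm(slide=[[0,0,0],[0,0,0],[0,0,0],[0,0,0],[0,0,-0.3],[0,0,-0.8],[0,0,-0.9],[0,0,-0.9]], turn=[[0,0,0],[0,0,0],[0,0,0],[0,0,0],[0,0,0],[0,0,0],[0,0,0],[0,0,0]], gripper=[54,54,54,54,54,54,54,54])

```text
time: 21.3
eef_pos: [0.5796, 0.2193, 0.1349]
eef_rot: [0.155, 0.988, -0.001, -0.0]
contact_force: [-0.2, 0.1, 0.9]
finger_gap: 0.0542
gripper_force: 0.0
```

```bash
python3 - <<'E'
from h import *
from cell import robot
st=robot.state();print(st['finger_gap'])
to(st,(.4085,-.078,.14))
E
```

```text
0.0541598108039704
from [0.5796 0.2193 0.1349] yaw 72.1 slide [ 1.793 -8.385 -0.116]
```

move_arm(slide=[[0.17,-0.928,0],[0.17,-0.928,0],[0.17,-0.928,0],[0.17,-0.928,0],[0.17,-0.928,0],[0.17,-0.928,0],[0.17,-0.928,0],[0.17,-0.928,0]], turn=[[0,0,0],[0,0,0],[0,0,0],[0,0,0],[0,0,0],[0,0,0],[0,0,0],[0,0,0]], gripper=[60,60,60,60,60,60,60,60])

```text
time: 21.97
eef_pos: [0.4362, -0.0476, 0.1336]
eef_rot: [0.155, 0.988, 0.0, 0.0]
contact_force: [1.3, -1.3, -0.0]
finger_gap: 0.0598
gripper_force: 0.0
```

move_arm(slide=[[0.17,-0.928,0],[0,0,0],[0,0,0],[0,0,0],[0,0,0]], turn=[[0,0,0.6],[0,0,0],[0,0,0],[0,0,0],[0,0,0]], gripper=[60,60,60,60,60])

```text
time: 22.38
eef_pos: [0.4201, -0.0788, 0.1334]
eef_rot: [0.18, 0.984, 0.0, 0.0]
contact_force: [1.3, -1.1, 0.4]
finger_gap: 0.0596
gripper_force: 0.0
```

```bash
python3 - <<'E'
from h import *
import pickle
from cell import robot
st=robot.state();print(st['finger_gap'])
to(st,(.4193,-.080,.014))
c=robot.capture('wrist');pickle.dump(c,open('w9.pkl','wb'));cv2.imwrite('pics/w9.png',cv2.convertScaleAbs(cv2.resize(c['frame'][:,:,::-1],(800,600)),alpha=1.2))
o=np.array([.4305,-.0838]);X=np.array([.93,-.366]);Y=np.array([.366,.93])
P=[np.r_[o+a*X+b*Y,z] for a,b,z in[(-.018,-.02,.05),(-.018,.02,.05),(-.006,-.02,.05),(-.006,.02,.05),(.025,-.02,.008),(.025,.02,.008)]]
print((proj(c,P)*800/512).round(0).tolist())
E
```

```text
0.05958643818729241
from [ 0.4201 -0.0788  0.1334] yaw 69.3 slide [ 0.008 -0.036  2.985]
[[369.0, 300.0], [444.0, 301.0], [369.0, 321.0], [443.0, 322.0], [374.0, 347.0], [437.0, 348.0]]
```

View pics/w9.png

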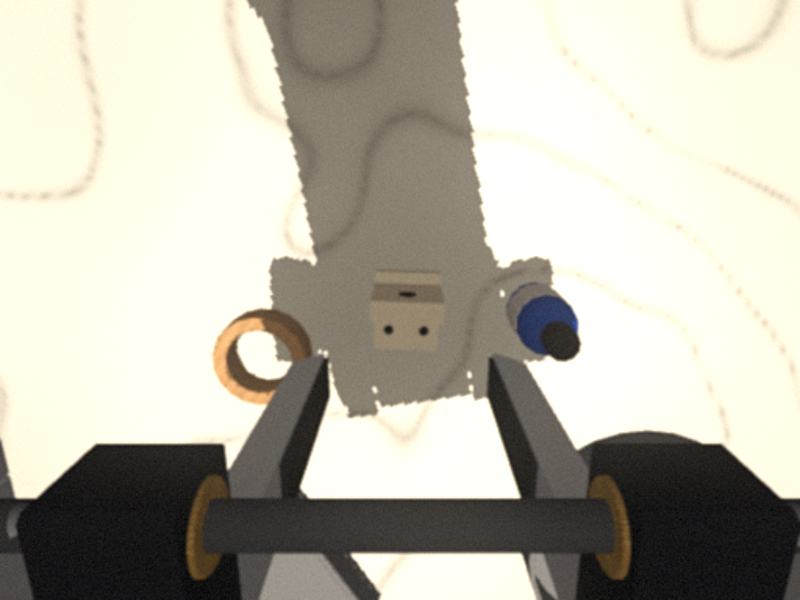

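The bracket's upright top back edge is at (371–443,303) and its foot front at (374–438,350), matching the prediction within 3 px. The tape and glue clear the fingers. Descending to grip across the width.

move_arm(slide=[[0,-0.03,0.9],[0,0,0.8],[0,0,0.7],[0,0,0.4],[0,0,0.18],[0,0,0],[0,0,0],[0,0,0]], turn=[[0,0,0],[0,0,0],[0,0,0],[0,0,0],[0,0,0],[0,0,0],[0,0,0],[0,0,0]], gripper=[60,60,60,60,60,60,60,60])

```text
time: 23.1
eef_pos: [0.4199, -0.0804, 0.0148]
eef_rot: [0.18, 0.984, 0.0, 0.001]
contact_force: [0.3, 0.1, 1.2]
finger_gap: 0.0599
gripper_force: 0.0
```

move_arm(slide=[[0,0,0],[0,0,0],[0,0,0],[0,0,0],[0,0,0],[0,0,0],[0,0,-0.5],[0,0,-0.9]], turn=[[0,0,0],[0,0,0],[0,0,0],[0,0,0],[0,0,0],[0,0,0],[0,0,0],[0,0,0]], gripper=[25,25,25,25,25,25,25,25])

```text
time: 23.77
eef_pos: [0.4171, -0.0809, 0.0687]
eef_rot: [0.181, 0.984, -0.001, -0.002]
contact_force: [-1.3, 1.3, 0.5]
finger_gap: 0.0395
gripper_force: 30.0
```

```bash
python3 - <<'E'
from h import *
import pickle
from cell import robot
st=robot.state();print(st['finger_gap'],st['gripper_force'])
# bin corners refined with w4, w3 (z=.028)
w4=pickle.load(open('w4.pkl','rb'))
W=lambda w,x,y:(w,((x+.5)*.64-.5,(y+.5)*.64-.5))
print('bin UL corner from w4',onz(*W(w4,176,354),.028),'(outer top)'); print('pred corners',(proj(w4,[(.627,-.1817,.028),(.495,-.2039,.028)])*800/512).round(0).tolist())
to(st,(.568,-.258,.11))
E
```

```text
0.03951944031326162 30.000057220458984
bin UL corner from w4 [ 0.62669658 -0.16755105  0.028     ] (outer top)
pred corners [[154.0, 361.0], [8.0, 152.0]]
from [ 0.4171 -0.0809  0.0687] yaw 69.2 slide [-5.096 -2.801 -1.043]
```

move_arm(slide=[[0,0,-1.0],[-0.835,-0.467,0],[-0.835,-0.467,0],[-0.835,-0.467,0],[-0.835,-0.467,0],[-0.835,-0.467,0],[-0.835,-0.467,0],[0,0,0]], turn=[[0,0,0],[0,0,0],[0,0,0],[0,0,0],[0,0,0],[0,0,0],[0,0,0],[0,0,0]], gripper=[25,25,25,25,25,25,25,25])

```text
time: 24.43
eef_pos: [0.5693, -0.2621, 0.1101]
eef_rot: [0.182, 0.983, -0.002, 0.001]
contact_force: [-2.1, 1.3, -0.5]
finger_gap: 0.0399
gripper_force: 30.0
```

move_arm(slide=[[0,0,0],[0,0,0],[0,0,0],[0,0,0]], turn=[[0,0,0],[0,0,0],[0,0,0],[0,0,0]], gripper=[25,25,25,25])

```text
time: 24.77
eef_pos: [0.5663, -0.2552, 0.11]
eef_rot: [0.18, 0.984, 0.0, -0.0]
contact_force: [0.1, -0.2, -0.4]
finger_gap: 0.0399
gripper_force: 30.0
```

```bash
python3 - <<'E'
from h import *
import pickle
from cell import robot
st=robot.state();print(st['finger_gap'],st['gripper_force'])
to(st,(.564,-.257,.0208))
E
```

```text
0.03991247685092996 29.999755918979645
from [ 0.5663 -0.2552  0.11  ] yaw 69.3 slide [ 0.037 -0.063  2.231]
```

move_arm(slide=[[0.04,-0.06,0.8],[0,0,0.7],[0,0,0.45],[0,0,0.2],[0,0,0.08],[0,0,0],[0,0,0],[0,0,0]], turn=[[0,0,0],[0,0,0],[0,0,0],[0,0,0],[0,0,0],[0,0,0],[0,0,0],[0,0,0]], gripper=[25,25,25,25,25,25,25,25])

```text
time: 25.43
eef_pos: [0.5649, -0.2584, 0.022]
eef_rot: [0.181, 0.984, -0.0, 0.001]
contact_force: [0.9, -0.3, -0.3]
finger_gap: 0.0396
gripper_force: 30.0
```

move_arm(slide=[[0,0,0],[0,0,0],[0,0,0],[0,0,0],[0,0,-0.3],[0,0,-0.8],[0,0,-0.9],[0,0,-0.9]], turn=[[0,0,0],[0,0,0],[0,0,0],[0,0,0],[0,0,0],[0,0,0],[0,0,0],[0,0,0]], gripper=[58,58,58,58,58,58,58,58])

```text
time: 26.1
eef_pos: [0.5634, -0.2585, 0.1386]
eef_rot: [0.181, 0.983, -0.0, -0.001]
contact_force: [1.0, 0.7, 0.1]
finger_gap: 0.0581
gripper_force: 0.0
```

move_arm(slide=[[0.5,0,-0.8],[0.5,0,-0.8],[0.5,0,-0.8],[0.5,0,0],[0,0,0],[0,0,0],[0,0,0],[0,0,0]], turn=[[0,0,0],[0,0,0],[0,0,0],[0,0,0],[0,0,0],[0,0,0],[0,0,0],[0,0,0]], gripper=[58,58,58,58,58,58,58,58])

```text
time: 26.77
eef_pos: [0.4898, -0.2299, 0.2326]
eef_rot: [0.181, 0.984, -0.0, -0.0]
contact_force: [0.1, -0.6, -0.2]
finger_gap: 0.058
gripper_force: 0.0
```

```bash
python3 - <<'E'
from h import *
from cell import robot
st=robot.state();print(st['time'],st['contact_force'])
c=robot.capture('scene');crop(c,80,130,480,330,2,'fin.png',1.5)
E
```

```text
26.7667 [ 0.0729484  -0.62576294 -0.16472027]
```

View pics/fin.png

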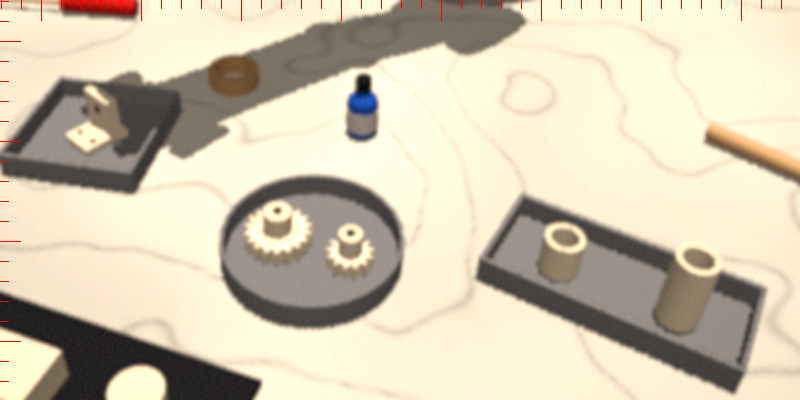

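The final view shows both gears flat in the tub at (278,225) and (350,245). Both tubes stand in the tray at (562,250) and (690,290). The bracket stands on its foot in the bin at (97,120). The tape and glue have not moved. Handing in.

```bash
python3 -c "
from cell import robot
print(robot.close_job())"
```

```text
the job is handed in; nothing more can be done
None
```

I sorted all five parts into their containers and handed the job in at about 27 s; the last picture shows them seated as asked, with the tape roll and glue bottle where they stood.

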